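# Seat a kneading paddle in its drive, then wedge it free

## Robot

A 6-joint arm with a two-finger parallel gripper is mounted at the origin on the work surface; the furniture and walls round the work are solid. World frame = base frame: x ahead of the robot, y to its left, z up, the work surface at z = 0. Lengths are in mm, angles in rad, forces in N, time in s.
With the tool pointing down it reaches from about 300 to 775 mm from the base axis. Payload 14.6 kg.
Tool frame: the origin (TCP) lies at the very end of the fingers, on their centre line; the grasp point (between the pads) lies 19 mm behind it; z points along the fingers, y is the line along which they close (so a half turn about z gives the same grasp; the last joint's range is limited). The gripper opens to 94 mm and grips with 3 to 60 N. Pads are 16 mm wide; open, the fingers measure 119 mm over their backs; the gripper's body (75 mm by 177 mm) begins 78 mm behind the grasp point.
Start: joints at [1.115, 0.3, 1.521, -0, 1.321, -0.067], TCP at [208.49, 508.941, 205.446] pointing down, gripper open.
Joint ranges: [-3.03, 3.03], [-0.79, 2.21], [0.23, 2.52], [-1.04, 4.18], [0, 3.07], [-2.55, 2.55]. Speed limits (rad/s): [2.22, 2.22, 2.57, 3.14, 3.14, 3.14].

## Interface

Orientations are given as [roll, pitch, yaw] about the fixed x, y, z axes, in that order (R = Rz(yaw) Ry(pitch) Rx(roll)).
In Python, from cell import manip, eyes, ticket gives the robot as it stands. The module is installed in compiled form; this text tells all that it offers.
- The arm moves only by the tool arm_command, never from a script. Its argument "plan" is a list of rows, each a list of 5 numbers: the opening, from -1 (shut) to 1 (fully open), then the shift along the tool's x, y, z in m, then the turn about the tool's z in rad. In form: [[jaw, dx, dy, dz, roll], ...]. A call has 1 to 20 rows; each row shifts and turns the commanded pose from where the row before left it, along the tool's axes as they then stand; what a row does not reach is not made up. A row lasts 1/8 s, in which the tool goes at most 62.5 mm and 10.7 degrees, less where a joint would pass 70% of its speed; a pose out of reach is approached as far as the arm can. A call is refused whole if a number of a shift passes 0.0625 or a number of a turn 0.188, either way. A call with a gripper value outside its range is refused whole. The fingers move at their own pace and stop on an object; "newtons" is the grip in N (left out, the last holds). Time passes only in rows, so rows that do not move let the fingers close. It gives the time, the measured TCP pose, the force, the opening and the grip force at its end, in the units of the state.
- manip.read_state(): the state, without advancing time (a new reading comes with each control period).
- eyes.camera(name): name is "side" or "top"; returns a dict with "img" (480x640x3 uint8, blue, green, red), "z_map" (480x640 float32, mm along the optical axis (not along the pixel's ray), 0 where there is no reading), "fx", "fy", "cx", "cy" (pixels), "dist" ([k1, k2, p1, p2, k3] as OpenCV has them; the pictures are not rectified), "eye" and "orientation" of the camera in the world. Camera axes: x right, y down, z forward; pixel columns grow to the right and rows downward; lengths in mm; the calibration is good to about 2 mm. A picture is of the moment at which its call begins.
- ticket.sign_off(): hands the job in; it is judged then, once.
The state is a dict: "clock": time; "joints": joint angles; "qd": joint speeds; "effort": joint torques, N m; "eef_pos": TCP position; "eef_rot": TCP orientation; "wrist_force": force on the tool from outside, world axes, zero at the start; "moment": the same for the moment, N m; "finger_gap": finger opening in mm; "finger_force": force on a finger pad.
Only numpy, scipy, OpenCV 4.12 (cv2) and the standard library are available. Lean on these libraries where they do the work, as an engineer would, in place of code of your own. Each camera call takes 0.05 s, during which the arm holds its last target. There are 200 camera calls.

## Task

Check the fit of the bench kneader before the lesson: take the paddle from its parking cup and seat it fully home in the drive stand's tapered socket with a gentle twisting push (feel for the slot that its tang drops into), and let go of it. Then drive the steel wedge through the stand's cross slot until it has pushed the paddle up out of the spring jaws, without touching the paddle by hand or forcing anything, and leave the wedge through the slot with the raised paddle standing on it. Do not disturb the small dish or the tape roll.

Things in the scene. Friction and masses are not known exactly. Their poses are not given: they have to be found in the camera images.
- paddle: Aluminium kneading paddle, 200-330 g, upright in the parking cup. Origin: centre of the underside of its round flange (48 mm across, 6 mm thick), z up. Below the flange a tapered shank 46 mm long (28 mm across at the top, 20 at the bottom, ring groove near the top), then a flat tang. A half turn about z makes no difference. Home: flange on the stand's rim, origin at the mouth.
- blade (a point): Grip point on the paddle's flat blade, on its axis, 36 mm above its origin. The blade is 50 mm wide along the paddle's x, 12 mm thick along its y, and reaches from 6 to 57 mm above the origin.
- tang (a point): Middle of the flat lower end of the paddle's tang, 66 mm below its origin. The tang is 20 mm long, 18 mm wide along the paddle's x, 8 mm thick along its y.
- cup_rest: Grey plastic parking cup, fixed to the table, 72 mm high, 62 mm across at the top, hole 36 mm across; origin at the centre of its underside. The paddle hangs loosely in it, flange on the rim; lift it straight up by at least 70 mm.
- stand: Drive stand fixed to the table, 110 mm high, foot 76 x 72 mm, origin at the centre of its underside. Body 64 mm long (x), 60 mm wide, with a cross slot right through it along x, 22 mm wide, 30 to 56 mm above the table. On it the upright round socket, 53 mm across. Between paddle or wedge and stand, over 80 N is forcing.
- mouth (a point): Centre of the socket's mouth, on top of the stand; axes as the stand's. The bore is 31 mm across here and 23 mm at its bottom. The last 12 mm before home need a push of about 4 to 12 N, past two spring jaws that snap into the shank's groove at home and then hold it against about 15 N.
- plate (a point): Centre of the top of a stiff spindle plate at the bottom of the bore, 46 mm below the mouth. Its slot for the tang, 22 x 12 mm, can only be felt: its long direction lies anywhere within 0.6 rad either side of the stand's x. While the tang rides on the plate the paddle is 20 mm short of home; lined up within about 0.2 rad it drops in.
- slot_floor (a point): Middle of the cross slot's floor at its entrance on the stand's -x side, 30 mm above the table and 32 mm short of the socket's axis; axes as the stand's. The wedge goes in here along +x; a ledge 30 mm wide, level with the floor, reaches 52 mm out in front. The end of a paddle that is home hangs in the slot, 14 mm above its floor.
- wedge: Loose steel wedge with an upright grip, 200-330 g, lying on its flat underside. Origin on the underside below the middle of the grip; x points to the thin end. Blade 18 mm wide, 8 mm high at the thin end, rising evenly to 24 mm at 54 mm from that end, then level. A 34 mm wide shoulder, 58 mm ahead of the origin, stops against the stand with the thin end 60 mm past the socket's axis.
- tip (a point): Middle of the wedge's thin end, on its underside, 150 mm ahead of its origin. Driven along the slot's floor it takes 10 to 30 N once the blade meets the tang; with this point 50 mm past the socket's axis the paddle has been lifted 7 mm or more, fully driven 10 mm.
- grip (a point): Grip point on the wedge, 45 mm above its origin. The grip is an upright plate 34 mm long (wedge's x), 14 mm thick (y), from 24 to 64 mm above the underside.
- small_dish_3: Small beige dish with a bit of green food, 90 mm across, 21 mm high; origin at the centre of its underside. Leave alone.
- tape_roll: Roll of beige tape lying flat, 104 mm across, 25 mm high; origin at the centre of its underside. Leave alone.
Things that resemble listed ones, but are neither listed nor needed, are in the scene too. What is shaped like the stand but purple is not meant.

How it is judged (in metres and radians):
On the way, in this order (a step that is already met when the one before it is completed fails the run):
1. the paddle is fully home in the socket (within 2 mm), upright, and let go (z of paddle in the frame of mouth below 0.002 m and horizontal distance between paddle and mouth below 0.004 m and angle between paddle's own z axis and vertical below 0.06 rad and contact force between the fingers and paddle below 0.1 N), for 0.2 s.
2. the wedge's thin end is in the cross slot while the paddle is still home (x of tip in the frame of slot_floor above 0.003 m and z of tip in the frame of slot_floor between -0.005 and 0.02 m and y of tip in the frame of slot_floor between -0.011 and 0.011 m and z of paddle in the frame of mouth below 0.003 m).
3. the wedge has lifted the paddle out of the jaws by at least 5 mm (z of paddle in the frame of mouth above 0.005 m and x of tip in the frame of mouth above 0.02 m and contact force between the fingers and paddle below 0.1 N), for 0.2 s.
At the end, for the whole second after the job is handed in: The paddle stands in the socket, upright within 0.12 rad, raised 5 to 14 mm above its home position and within 6 mm of the socket's axis; the wedge lies through the cross slot on its floor, its thin end at least 20 mm past the socket's axis, in line within 0.2 rad; both at rest (z of paddle in the frame of mouth between 0.005 and 0.014 m and horizontal distance between paddle and mouth below 0.006 m and angle between paddle's own z axis and vertical below 0.12 rad and x of tip in the frame of mouth above 0.02 m and z of tip in the frame of slot_floor between -0.004 and 0.008 m and angle between the x axis of wedge and the x axis of stand, either way round below 0.2 rad and linear speed of each of paddle, wedge below 0.01 m/s); the robot touches nothing.
It fails at once if the paddle is pressed against the stand with more than 80 N (contact force between paddle and stand above 80 N).
It fails at once if the wedge is pressed against the stand with more than 80 N (contact force between wedge and stand above 80 N).
It fails at once if the paddle is touched with the fingers while the wedge is in the slot (contact force between the fingers and paddle above 0.5 N and x of tip in the frame of slot_floor above 0.003 m and y of tip in the frame of slot_floor between -0.011 and 0.011 m and z of tip in the frame of slot_floor between -0.005 and 0.02 m).
It fails at once if the small dish or the tape roll is moved more than 20 mm (distance of any of small_dish_3, tape_roll from where it was at the start of the episode above 0.02 m).
It also fails if it takes over 72 s, if anything falls off the work surface, if the arm or the gripper's body presses on something with over 40 N, if the wrist force passes 120 N, or if a joint passes its speed limit or range.

## Working session

There is one attempt and no reset: what is moved stays moved. The work goes in short steps, Python scripts to look and compute and a tool call to move; the robot and the scene stay as the last step left them, time stands still between calls to the robot, and variables do not carry over. Pictures are saved under pics/ and viewed, at most 10 in all, crops included, and the job is handed in when it is done.

Besides the shell and the picture viewer there is one more tool, called as name(argument=value, ...) on one line, values as JSON. arm_command: Moves the arm, as the interface text tells. Its arguments: {"type":"object","properties":{"plan":{"type":"array"},"newtons":{"type":"number"}},"required":["plan"]}

```bash
mkdir -p pics; cat > h.py <<'E'
import numpy as np, cv2
from scipy.spatial.transform import Rotation as R
from cell import manip, eyes, ticket
def cam(n):
    c=eyes.camera(n); c['K']=np.array([[c['fx'],0,c['cx']],[0,c['fy'],c['cy']],[0,0,1.]])
    o=np.array(c['orientation'],float)
    c['R']=o if o.shape==(3,3) else R.from_euler('xyz',o).as_matrix()
    c['d']=np.array(c['dist'],float); c['eye']=np.array(c['eye'],float); return c
def rays(c,uv):
    p=cv2.undistortPoints(np.array(uv,float).reshape(-1,1,2),c['K'],c['d']).reshape(-1,2)
    return np.c_[p,np.ones(len(p))]
def onplane(c,uv,z):
    r=rays(c,uv)@c['R'].T; return c['eye']+r*((z-c['eye'][2])/r[:,2])[:,None]
def cloud(c):
    v,u=np.mgrid[0:480,0:640]; r=rays(c,np.c_[u.ravel(),v.ravel()])
    P=(r*c['z_map'].reshape(-1,1))@c['R'].T+c['eye']; P[c['z_map'].ravel()==0]=np.nan
    return P.reshape(480,640,3)
def st():
    s=manip.read_state(); 
    for k in ('clock','joints','eef_pos','eef_rot','wrist_force','moment','finger_gap','finger_force'): print(k,np.round(s[k],3))
E
python3 - <<'E'
from h import *
st()
for n in('top','side'):
    c=cam(n); cv2.imwrite(f'pics/{n}0.png',c['img']); print(n,c['eye'],c['orientation'],c['fx'],c['R'][:,2])
E
```

```text
clock 0.0
joints [ 1.115  0.3    1.522 -0.     1.321 -0.067]
eef_pos [208.375 508.713 204.886]
eef_rot [-3.14  -0.     2.753]
wrist_force [ 0.086 -0.383 -0.104]
moment [-0.033 -0.008 -0.026]
finger_gap 93.724
finger_force 0.0
top [ 131.23014205 -101.40497986 1384.58425234] [-2.9320804   0.00377298 -1.59925004] 569.033805928559 [ 0.20800365 -0.00222812 -0.97812551]
side [ 278.12291806 1140.21545048  610.70735066] [-1.95264485e+00  2.10061679e-03 -3.02599843e+00] 446.6485078589755 [ 0.10780764 -0.92169419 -0.37263567]
```

View pics/top0.png

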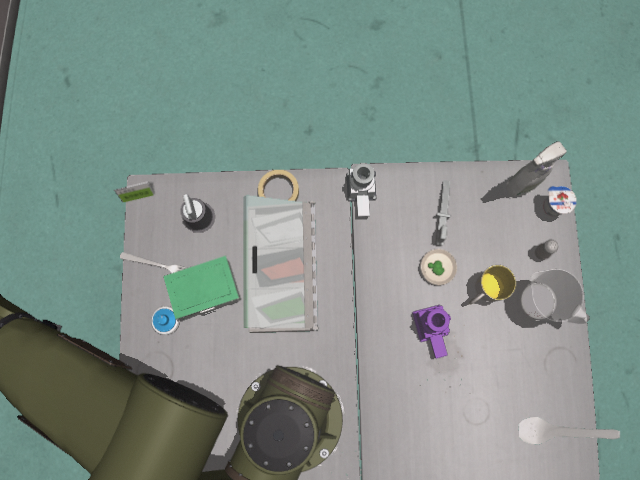

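View pics/side0.png

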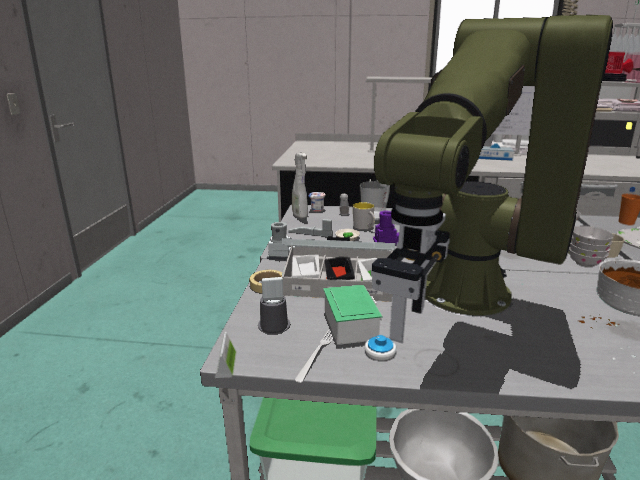

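Top view: the paddle in its cup is at about (195,210), the grey stand at (362,180) with its ledge pointing down the image, and the wedge at about (443,213). The tape is at (278,186), the dish at (437,267) and the purple decoy at (433,325). Next I'll crop and measure with depth.

```bash
python3 - <<'E'
from h import *
c=cam('top'); P=cloud(c); np.save('P.npy',P)
im=c['img']
def crop(u0,v0,w,h): return cv2.resize(im[v0:v0+h,u0:u0+w],(400,400),interpolation=cv2.INTER_CUBIC)
cv2.imwrite('pics/crops.png',np.hstack([crop(165,180,64,64),crop(410,175,80,80)]))
def reg(name,u0,v0,w,h,zb):
    p=P[v0:v0+h,u0:u0+w].reshape(-1,3); uv=np.stack(np.meshgrid(np.arange(u0,u0+w),np.arange(v0,v0+h)),-1).reshape(-1,2)
    for a,b in zb:
        m=(p[:,2]>a)&(p[:,2]<b)
        if m.sum()<4: print(name,a,b,m.sum());continue
        q=p[m]; (cx,cy),(W,H),an=cv2.minAreaRect(q[:,:2].astype(np.float32))
        print(name,(a,b),m.sum(),'med',np.round(np.median(q,0),1),'rect',np.round([cx,cy,W,H,an],1),'uv',uv[m].mean(0).round(1))
reg('paddle',165,180,64,64,[(60,76),(76,88),(110,140)])
reg('stand',340,155,50,70,[(25,36),(50,80),(100,118)])
reg('wedge',425,175,35,75,[(5,13),(13,30),(30,58),(58,72)])
reg('tape',250,160,60,45,[(15,40)]); reg('dish',412,242,50,50,[(10,40)])
reg('paddleall',165,180,64,64,[(30,200)]); reg('tray',235,190,85,150,[(20,200)]); reg('box',160,250,85,75,[(30,200)])
E
```

```text
paddle (60, 76) 251 med [490.4 211.9  72.3] rect [497.8 220.3  60.6  62.5  23. ] uv [194.2 212.3]
paddle (76, 88) 153 med [496.5 211.8  78.8] rect [497.  218.2  55.2  46.7  52.9] uv [193.8 210.1]
paddle (110, 140) 137 med [497.3 219.  127.1] rect [498.4 220.5  49.7  13.1  16.9] uv [187.8 204.7]
stand (25, 36) 306 med [ 515.5 -191.4   30.9] rect [ 536.6 -189.2  110.5   54.2   18.7] uv [362.3 202.2]
stand (50, 80) 300 med [ 547.6 -186.8   61.5] rect [ 565.2 -189.9   65.    59.9    1. ] uv [361.1 184.2]
stand (100, 118) 301 med [ 566.2 -189.4  109.7] rect [ 566.3 -190.3   51.2   52.1   51.3] uv [363.  173.3]
wedge (5, 13) 180 med [ 523.8 -400.2    6.6] rect [ 494.9 -393.9   88.1  194.7   87.1] uv [442.8 204.7]
wedge (13, 30) 382 med [ 493.6 -391.9   22.8] rect [ 484.7 -391.3   31.6  179.    74.2] uv [442.8 210.7]
wedge (30, 58) 37 med [ 422.3 -375.7   40.9] rect [ 455.1 -385.    12.4   97.3   79.1] uv [440.9 233.8]
wedge (58, 72) 74 med [ 428.5 -379.    63.8] rect [ 427.9 -379.7   12.9   33.2   86.1] uv [443.2 232.2]
tape (15, 40) 443 med [582.5  13.4  24.6] rect [573.4  16.8 102.5  78.8  81.2] uv [278.6 182.2]
dish (10, 40) 701 med [ 353.9 -371.1   14.4] rect [ 355.8 -373.7   86.4   93.1   46.9] uv [438.4 265.9]
paddleall (30, 200) 698 med [491.5 214.   75.3] rect [498.1 220.1  62.4  64.7   0.6] uv [194.  211.4]
tray (20, 200) 9827 med [348.2   8.7 130.7] rect [381.7  24.8 199.7 355.   90. ] uv [278.9 264.6]
box (30, 200) 3261 med [310.2 196.5  67.9] rect [305.4 188.9 224.  163.6  86.6] uv [201.7 287.8]
```

View pics/crops.png

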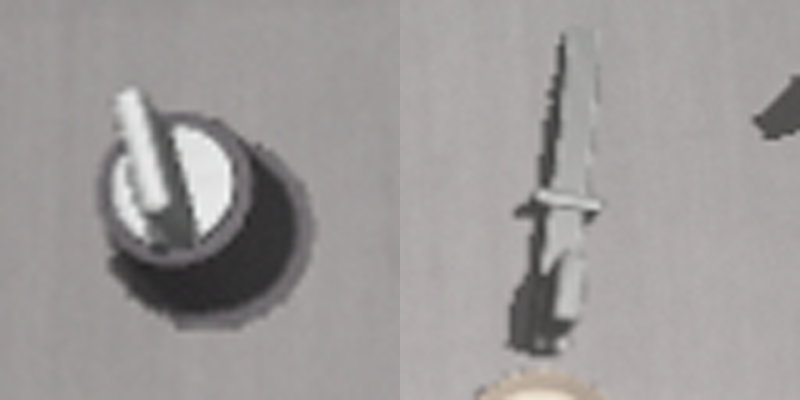

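Left crop: the blade leans up and to the left, so yaw is about +0.29. Right crop: the wedge grip is near the dish and the thin end points to +x. Moving above the paddle.

arm_command(plan=[[1, 0, 0, 0, -0.171], [1, 0, 0, 0, -0.171], [1, 0, 0, 0, -0.171], [1, 0, 0, 0, -0.171], [1, -0.0193, -0.036, 0, 0], [1, -0.0193, -0.036, 0, 0], [1, -0.0193, -0.036, 0, 0], [1, -0.0193, -0.036, 0, 0], [1, -0.0193, -0.036, 0, 0], [1, -0.0193, -0.036, 0, 0], [1, -0.0193, -0.036, 0, 0], [1, -0.0193, -0.036, 0, 0], [1, -0.0193, -0.036, 0, 0], [1, -0.0193, -0.036, 0, 0], [1, 0, 0, 0, 0], [1, 0, 0, 0, 0]], newtons=30)

```text
clock: 2.15
eef_pos: [497.5, 220.9, 205.2]
eef_rot: [3.141, -0.001, -2.847]
wrist_force: [-0.0, 0.1, 0.7]
finger_gap: 93.6
finger_force: 0.0
```

```bash
cat >> h.py <<'E'
def go(x,y,z,yaw):
    "delta in the present tool frame to a target, roll to do after the shift"
    s=manip.read_state(); Rt=R.from_euler('xyz',s['eef_rot']).as_matrix()
    d=Rt.T@(np.array([x,y,z])-s['eef_pos']); dy=(yaw-s['eef_rot'][2]+np.pi/2)%np.pi-np.pi/2
    print('tool delta mm',d.round(1),'roll',round(-dy,3))
E
python3 - <<'E'
from h import *
st(); go(498.2,220.3,89,3.437)
# blade fit from saved cloud
P=np.load('P.npy')
p=P[180:244,165:229].reshape(-1,3); q=p[(p[:,2]>118)&(p[:,2]<140)][:,:2].astype(np.float32)
print('blade',q.mean(0),cv2.fitLine(q,cv2.DIST_L2,0,.01,.01).ravel())
p=P[155:225,340:390].reshape(-1,3)
for a,b,x0,x1 in((27,36,480,530),(56,66,530,600)):
    q=p[(p[:,2]>a)&(p[:,2]<b)&(p[:,0]>x0)&(p[:,0]<x1)]; print('stand',len(q),cv2.minAreaRect(q[:,:2].astype(np.float32)))
q=p[(p[:,2]>104)&(p[:,2]<115)]; print('mouth',cv2.minEnclosingCircle(q[:,:2].astype(np.float32)))
p=P[175:250,425:462].reshape(-1,3)
for a,b in((16,30),(56,72)):
    q=p[(p[:,2]>a)&(p[:,2]<b)][:,:2].astype(np.float32); print('wedge',len(q),q.mean(0),q.min(0),q.max(0),cv2.fitLine(q,cv2.DIST_L1,0,.01,.01).ravel())
E
```

```text
clock 2.15
joints [ 0.351  0.288  1.537  0.     1.317 -1.515]
eef_pos [497.466 220.937 205.244]
eef_rot [ 3.141e+00 -1.000e-03 -2.847e+00]
wrist_force [-0.022  0.083  0.676]
moment [0.02  0.033 0.005]
finger_gap 93.629
finger_force 0.0
tool delta mm [ -0.6  -0.8 116.2] roll -0.0
blade [497.6075 219.8348] [9.6128291e-01 2.7556342e-01 4.9760748e+02 2.1983481e+02]
stand 196 ((505.228759765625, -191.4424285888672), (48.33905029296875, 29.643728256225586), 0.8422052264213562)
stand 161 ((564.4292602539062, -189.9737091064453), (63.494667053222656, 59.75301742553711), 1.0967340469360352)
mouth ((565.5555419921875, -190.4166717529297), 28.94733238220215)
wedge 345 [ 491.31042 -391.0303 ] [ 396.04532 -412.49994] [ 565.73096 -369.08676] [ 9.7392589e-01 -2.2686635e-01  4.8869788e+02 -3.9001804e+02]
wedge 78 [ 427.76053 -379.11145] [ 410.6898 -387.9146] [ 444.42407 -371.80154] [ 9.8920470e-01 -1.4654018e-01  4.2990103e+02 -3.7968680e+02]
```

arm_command(plan=[[1, -0.0003, -0.0008, 0.025, 0], [1, -0.0003, 0, 0.025, 0], [1, 0, 0, 0.025, 0], [1, 0, 0, 0.025, 0], [1, 0, 0, 0.016, 0], [-1, 0, 0, 0, 0], [-1, 0, 0, 0, 0], [-1, 0, 0, 0, 0], [-1, 0, 0, 0, 0], [-1, 0, 0, 0, 0], [-1, 0, 0, 0, 0], [-1, 0, 0, 0, 0]], newtons=40)

```text
clock: 3.65
eef_pos: [498.7, 220.1, 89.5]
eef_rot: [-3.142, 0.0, -2.846]
wrist_force: [-0.7, -0.9, -1.0]
finger_gap: 27.3
finger_force: 0.0
```

arm_command(plan=[[-1, 0, 0, 0, 0], [-1, 0, 0, 0, 0], [-1, 0, 0, 0, 0], [-1, 0, 0, 0, 0]])

```text
clock: 4.15
eef_pos: [498.7, 220.1, 89.4]
eef_rot: [3.142, -0.0, -2.846]
wrist_force: [-0.6, 1.0, 0.2]
finger_gap: 11.6
finger_force: 40.0
```

arm_command(plan=[[-1, 0, 0, -0.02, 0], [-1, 0, 0, -0.03, 0], [-1, 0, 0, -0.04, 0], [-1, 0, 0, -0.04, 0], [-1, 0, 0, -0.045, 0], [-1, 0.0046, -0.0344, 0, 0], [-1, 0.0046, -0.0344, 0, 0], [-1, 0.0046, -0.0344, 0, 0], [-1, 0.0046, -0.0344, 0, 0], [-1, 0.0046, -0.0344, 0, 0], [-1, 0.0046, -0.0344, 0, 0], [-1, 0.0046, -0.0344, 0, 0], [-1, 0.0046, -0.0344, 0, 0], [-1, 0.0046, -0.0344, 0, 0], [-1, 0.0046, -0.0344, 0, 0], [-1, 0.0046, -0.0344, 0, 0], [-1, 0.0046, -0.0344, 0, 0], [-1, 0, 0, 0, 0.139], [-1, 0, 0, 0, 0.139], [-1, 0, 0, 0, 0]])

```text
clock: 6.65
eef_pos: [565.8, -191.0, 263.9]
eef_rot: [3.141, -0.001, -3.124]
wrist_force: [0.2, 0.8, -1.8]
finger_gap: 11.8
finger_force: 40.0
```

```bash
python3 - <<'E'
from h import *
st(); go(566,-190.3,200,0.018)
for n in('top','side'):
    c=cam(n); P=cloud(c); np.save(f'P{n}.npy',P)
    v0,v1,u0,u1=(120,230,300,430) if n=='top' else (180,280,230,350)
    cv2.imwrite(f'pics/{n}1.png',cv2.resize(c['img'][v0:v1,u0:u1],None,fx=3.2,fy=3.2,interpolation=cv2.INTER_CUBIC))
im=[cv2.imread(f'pics/{n}1.png') for n in('top','side')]
cv2.imwrite('pics/both1.png',np.hstack([cv2.resize(i,(400,340)) for i in im]))
E
```

```text
clock 6.65
joints [-0.387  0.373  1.29  -0.     1.48  -1.976]
eef_pos [ 565.797 -190.998  263.934]
eef_rot [ 3.141e+00 -1.000e-03 -3.124e+00]
wrist_force [ 0.236  0.836 -1.827]
moment [0.049 0.032 0.013]
finger_gap 11.776
finger_force 39.999
tool delta mm [-0.3  0.7 63.9] roll -0.0
```

View pics/both1.png

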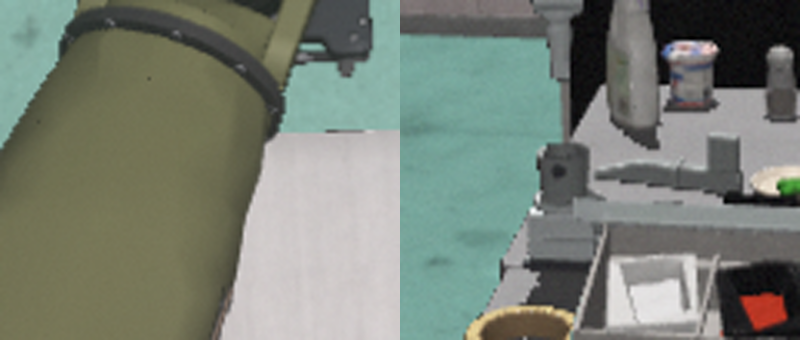

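The side crop shows the paddle directly above the grey socket at about (565,170), with the wedge lying at (660,175). I'll check the relative x from the side cloud.

```bash
python3 - <<'E'
from h import *
P=np.load('Pside.npy').reshape(-1,3)
m=(abs(P[:,0]-566)<80)&(abs(P[:,1]+190)<60)
for a,b in((66,75),(85,105),(160,172),(178,185),(185,200),(200,218),(226,231),(236,243),(243,252),(255,275)):
    q=P[m&(P[:,2]>a)&(P[:,2]<b)]
    if len(q)>3: print(a,b,len(q),'x',q[:,0].min().round(1),q[:,0].max().round(1),'mean',q.mean(0).round(1),'ymax',q[:,1].max().round(1))
E
```

```text
66 75 45 x 539.0 592.7 mean [ 565.9 -173.9   69.6] ymax -161.0
85 105 94 x 539.0 587.1 mean [ 560.1 -174.9   96.3] ymax -155.7
178 185 5 x 555.6 565.4 mean [ 560.3 -188.4  183.8] ymax -185.2
185 200 29 x 555.5 571.9 mean [ 563.6 -187.7  193.4] ymax -181.3
200 218 30 x 552.8 573.6 mean [ 561.6 -183.2  211. ] ymax -175.8
226 231 11 x 551.0 572.9 mean [ 563.  -183.   228.7] ymax -175.3
236 243 13 x 553.4 572.8 mean [ 561.8 -183.9  238.9] ymax -179.1
243 252 22 x 540.5 583.3 mean [ 560.4 -174.4  248.9] ymax -162.7
255 275 98 x 539.7 588.2 mean [ 563.5 -185.1  264.4] ymax -171.2
```

arm_command(plan=[[-1, -0.0017, 0.0007, 0.03, 0], [-1, 0, 0, 0.03, 0], [-1, 0, 0, 0.01, 0], [-1, 0, 0, 0.01, 0], [-1, 0, 0, 0.01, 0], [-1, 0, 0, 0.007, 0], [-1, 0, 0, 0.005, 0], [-1, 0, 0, 0, 0]])

```text
clock: 7.75
eef_pos: [567.6, -190.2, 162.3]
eef_rot: [3.141, -0.0, -3.124]
wrist_force: [0.7, -0.6, -2.6]
finger_gap: 11.8
finger_force: 40.0
```

arm_command(plan=[[-1, 0, 0, 0.004, 0], [-1, 0, 0, 0.004, 0], [-1, 0, 0, 0.003, 0], [-1, 0, 0, 0.002, 0], [-1, 0, 0, 0.002, 0], [-1, 0, 0, 0.001, 0], [-1, 0, 0, 0, 0]])

```text
clock: 8.62
eef_pos: [567.9, -190.2, 147.0]
eef_rot: [-3.141, 0.001, -3.124]
wrist_force: [0.2, 2.5, 3.1]
finger_gap: 11.8
finger_force: 40.0
```

arm_command(plan=[[-1, 0, 0, 0.001, 0], [-1, 0, 0, 0.0, 0.08], [-1, 0, 0, 0, 0.08], [-1, 0, 0, 0, 0.08], [-1, 0, 0, 0, 0]])

```text
clock: 9.25
eef_pos: [567.4, -190.2, 145.0]
eef_rot: [-3.142, -0.001, 2.919]
wrist_force: [-0.3, 0.9, -2.2]
finger_gap: 11.8
finger_force: 40.0
```

arm_command(plan=[[-1, 0, 0, 0.001, 0.07], [-1, 0, 0, 0.002, 0], [-1, 0, 0, 0.002, 0], [-1, 0, 0, 0.001, 0], [-1, 0, 0, 0, 0]])

```text
clock: 9.88
eef_pos: [567.6, -190.1, 139.2]
eef_rot: [3.142, -0.0, 2.849]
wrist_force: [1.4, 1.0, -3.0]
finger_gap: 11.4
finger_force: 40.0
```

Dropped into the slot with no resistance. Now I'll push past the jaws.

arm_command(plan=[[-1, 0, 0, 0.002, 0], [-1, 0, 0, 0.002, 0], [-1, 0, 0, 0.002, 0], [-1, 0, 0, 0.002, 0], [-1, 0, 0, 0.002, 0], [-1, 0, 0, 0, 0]])

```text
clock: 10.62
eef_pos: [567.1, -190.1, 128.6]
eef_rot: [3.142, -0.002, 2.849]
wrist_force: [-3.3, 0.6, -5.1]
finger_gap: 11.7
finger_force: 40.0
```

arm_command(plan=[[-1, 0, 0, 0.001, 0], [-1, 0, 0, 0.001, 0], [-1, 0, 0, 0.0005, 0], [-1, 0, 0, 0, 0]])

```text
clock: 11.12
eef_pos: [567.2, -190.1, 127.8]
eef_rot: [-3.141, -0.001, 2.849]
wrist_force: [-10.7, 3.8, 8.5]
finger_gap: 11.8
finger_force: 40.0
```

arm_command(plan=[[-1, 0.001, 0, 0.0007, 0], [-1, 0, 0, 0, 0], [-1, 0, 0, 0, 0]])

```text
clock: 11.5
eef_pos: [567.0, -190.1, 127.7]
eef_rot: [-3.141, 0.002, 2.849]
wrist_force: [-6.8, 2.2, 9.4]
finger_gap: 12.1
finger_force: 40.0
```

arm_command(plan=[[-0.4, 0, 0, 0, 0], [-0.4, 0, 0, 0, 0], [-0.4, 0, 0, 0, 0], [-0.4, 0, 0, 0, 0], [-0.4, 0, 0, 0, 0], [-0.4, 0, 0, 0, 0], [-0.4, 0, 0, -0.03, 0], [-0.4, 0, 0, -0.05, 0], [-0.4, 0, 0, -0.05, 0], [-0.4, 0, 0, 0, 0]])

```text
clock: 12.75
eef_pos: [567.8, -190.3, 260.4]
eef_rot: [-3.141, 0.007, 2.849]
wrist_force: [-0.1, -0.1, -0.7]
finger_gap: 28.2
finger_force: 0.0
```

```bash
python3 - <<'E'
from h import *
st()
c=cam('side'); P=cloud(c)
cv2.imwrite('pics/side2.png',cv2.resize(c['img'][190:290,250:370],(600,500),interpolation=cv2.INTER_CUBIC))
p=P.reshape(-1,3); m=(abs(p[:,0]-566)<80)&(abs(p[:,1]+190)<60)
for z in range(96,180,4):
    q=p[m&(p[:,2]>=z)&(p[:,2]<z+4)]
    if len(q)>1: print(z,len(q),q[:,0].min().round(1),q[:,0].max().round(1),q[:,1].max().round(1))
E
```

```text
clock 12.75
joints [-0.385  0.373  1.297 -0.     1.464 -1.663]
eef_pos [ 567.753 -190.302  260.352]
eef_rot [-3.141  0.007  2.849]
wrist_force [-0.072 -0.106 -0.721]
moment [0.047 0.004 0.014]
finger_gap 28.209
finger_force 0.0
96 18 538.8 587.7 -159.4
100 16 538.8 586.8 -155.9
104 22 539.1 586.1 -155.0
108 24 538.3 585.4 -163.5
112 20 538.5 585.8 -162.3
116 35 541.3 586.8 -165.9
120 16 540.8 588.9 -173.5
124 17 540.5 581.3 -178.0
128 18 540.3 588.9 -176.9
132 16 540.5 584.6 -176.3
136 21 540.3 588.1 -177.8
140 17 540.9 587.6 -179.1
144 16 540.0 584.1 -174.3
148 18 539.9 587.5 -179.2
152 18 540.1 588.0 -176.8
156 15 540.6 586.9 -177.5
160 17 540.4 585.5 -176.2
164 23 541.4 585.5 -177.1
168 13 542.2 585.5 -182.3
```

View pics/side2.png

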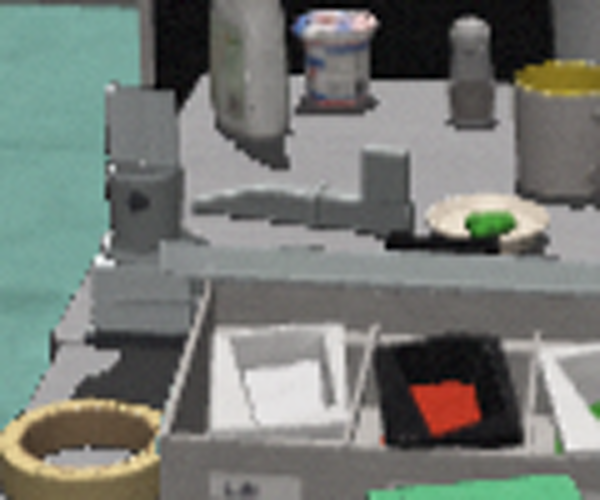

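The paddle is seated upright, with its flange on the rim at about (145,170). The wedge lies undisturbed. Next I'll get the wedge yaw from a ray to the tip.

```bash
python3 - <<'E'
from h import *
c=cam('top'); g=np.array([427.9,-379.5])
print(onplane(c,[[446.3,181],[443.2,182],[449.4,181]],8).round(1))
t=onplane(c,[[446.3,181]],8)[0,:2]; d=t-g; print('yaw',np.arctan2(d[1],d[0]),np.hypot(*d))
P=np.load('P.npy')[175:250,425:462].reshape(-1,3)
# level blade and shoulder (top face 24): slices along x
for x in range(412,580,12):
    q=P[(abs(P[:,0]-x)<6)&(P[:,2]>4.5)]
    if len(q)>2: print(x,len(q),'y',q[:,1].min().round(1),q[:,1].max().round(1),np.median(q[:,1]).round(1),'z',np.median(q[:,2]).round(1))
go(428,-379.5,200,-0.17)
E
```

```text
[[ 574.2 -408.8    8. ]
 [ 571.7 -400.7    8. ]
 [ 574.  -416.8    8. ]]
yaw -0.19798415087624863 149.21078293641227
412 69 y -431.9 -344.2 -375.9 z 27.6
424 54 y -430.6 -344.5 -375.3 z 53.5
436 59 y -436.4 -350.1 -377.1 z 57.7
448 31 y -431.9 -348.9 -380.3 z 14.4
460 49 y -437.7 -352.2 -386.2 z 20.8
472 51 y -429.1 -347.6 -390.0 z 22.8
484 63 y -440.7 -358.3 -386.9 z 24.2
496 47 y -430.6 -361.7 -391.7 z 22.9
508 45 y -426.1 -352.4 -391.7 z 23.6
520 56 y -440.2 -352.9 -397.3 z 21.8
532 43 y -444.3 -351.5 -399.6 z 21.2
544 38 y -424.1 -368.3 -400.7 z 17.6
556 47 y -446.1 -358.4 -404.4 z 13.1
568 41 y -439.4 -353.9 -406.5 z 8.7
tool delta mm [  77.9 -221.6   55.9] roll -0.123
```

arm_command(plan=[[0, 0, 0, 0, -0.103], [0, 0.017, -0.0353, 0, 0], [0, 0.017, -0.0353, 0, 0], [0, 0.017, -0.0353, 0.01, 0], [0, 0.017, -0.0353, 0.01, 0], [0, 0.017, -0.0353, 0.02, 0], [0, 0.017, -0.0353, 0.02, 0], [0, 0, 0, 0.04, 0], [0, 0, 0, 0.04, 0], [0, 0, 0, 0, 0], [0, 0, 0, 0, 0]])

```text
clock: 14.22
eef_pos: [426.9, -378.8, 117.2]
eef_rot: [-3.141, 0.001, 2.952]
wrist_force: [0.2, -0.4, -0.1]
finger_gap: 47.3
finger_force: 0.0
```

```bash
python3 - <<'E'
from h import *
st(); go(428,-379.5,26.5,-0.19)
c=cam('side'); cv2.imwrite('pics/side3.png',cv2.resize(c['img'][170:270,270:390],(600,500),interpolation=cv2.INTER_CUBIC))
E
```

```text
clock 14.225
joints [-0.79   0.43   1.558 -0.     1.153 -2.171]
eef_pos [ 426.884 -378.839  117.209]
eef_rot [-3.141e+00  1.000e-03  2.952e+00]
wrist_force [ 0.248 -0.412 -0.063]
moment [ 0.036 -0.014 -0.035]
finger_gap 47.262
finger_force 0.0
tool delta mm [-1.2 -0.4 90.7] roll 0.0
```

View pics/side3.png

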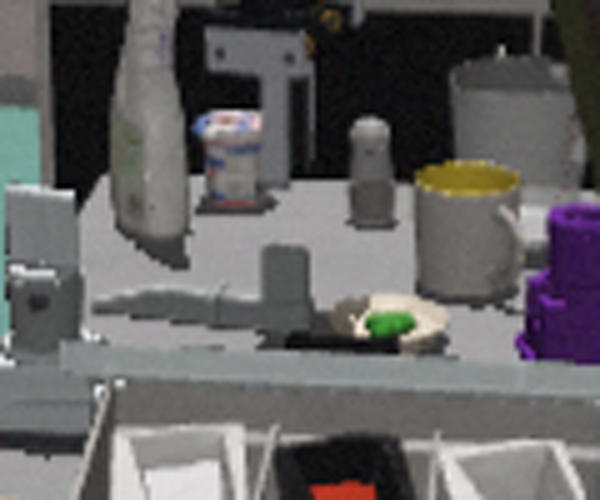

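The finger at about (280,150) hangs directly above the wedge grip at (288,280), clear of the dish at (395,320). Descending.

arm_command(plan=[[0, -0.0012, -0.0004, 0.03, 0], [0, 0, 0, 0.03, 0], [0, 0, 0, 0.02, 0], [0, 0, 0, 0.0105, 0], [0, 0, 0, 0, 0], [-1, 0, 0, 0, 0], [-1, 0, 0, 0, 0], [-1, 0, 0, 0, 0], [-1, 0, 0, 0, 0], [-1, 0, 0, 0, 0], [-1, 0, 0, 0, 0], [-1, 0, 0, 0, 0], [-1, 0, 0, 0, 0]], newtons=55)

```text
clock: 15.9
eef_pos: [427.8, -379.4, 26.0]
eef_rot: [-3.141, 0.0, 2.952]
wrist_force: [-1.7, 0.2, 5.7]
finger_gap: 13.6
finger_force: 55.0
```

arm_command(plan=[[-1, 0, 0, -0.02, 0], [-1, 0, 0, -0.03, 0], [-1, 0, 0, -0.03, 0], [-1, 0, 0, 0, -0.1035], [-1, 0, 0, 0, -0.1035], [-1, 0.03, 0, 0, 0], [-1, 0.0307, 0, 0, 0], [-1, 0, 0.0311, 0, 0], [-1, 0, 0.0311, 0, 0], [-1, 0, 0.0311, 0, 0], [-1, 0, 0.0311, 0, 0], [-1, 0, 0.0311, 0, 0], [-1, 0, 0.0311, 0, 0], [-1, 0, 0, 0, 0], [-1, 0, 0, 0, 0]])

```text
clock: 17.77
eef_pos: [363.8, -194.0, 105.6]
eef_rot: [3.142, -0.0, -3.124]
wrist_force: [-0.2, -0.1, -2.5]
finger_gap: 14.0
finger_force: 55.0
```

```bash
python3 - <<'E'
from h import *
st(); go(363.9,-193.7,57.5,0.017)
for n in('top','side'):
    c=cam(n); P=cloud(c); np.save(f'P{n}.npy',P); cv2.imwrite(f'pics/{n}4.png',c['img'])
a=cv2.resize(cv2.imread('pics/top4.png')[150:270,320:420],(500,600),interpolation=cv2.INTER_CUBIC)
b=cv2.resize(cv2.imread('pics/side4.png')[200:290,260:305],(300,600),interpolation=cv2.INTER_CUBIC)
cv2.imwrite('pics/b4.png',np.hstack([a,b]))
P=np.load('Ptop.npy').reshape(-1,3)
m=(abs(P[:,1]+192)<30)&(P[:,2]>50)
for x in range(420,540,8):
    q=P[m&(abs(P[:,0]-x)<4)]
    if len(q)>2: print(x,len(q),'y',q[:,1].min().round(1),q[:,1].max().round(1),'z',np.median(q[:,2]).round(1))
E
```

```text
clock 17.775
joints [-0.579  0.115  1.999 -0.     1.028 -2.167]
eef_pos [ 363.779 -193.997  105.597]
eef_rot [ 3.142 -0.    -3.124]
wrist_force [-0.182 -0.079 -2.521]
moment [-0.01   0.144 -0.028]
finger_gap 14.032
finger_force 54.984
tool delta mm [-0.1  0.3 48.1] roll 0.0
420 13 y -177.0 -163.9 z 397.6
508 5 y -200.8 -184.1 z 90.3
516 7 y -198.8 -184.4 z 87.5
532 13 y -218.4 -164.6 z 57.1
```

View pics/b4.png

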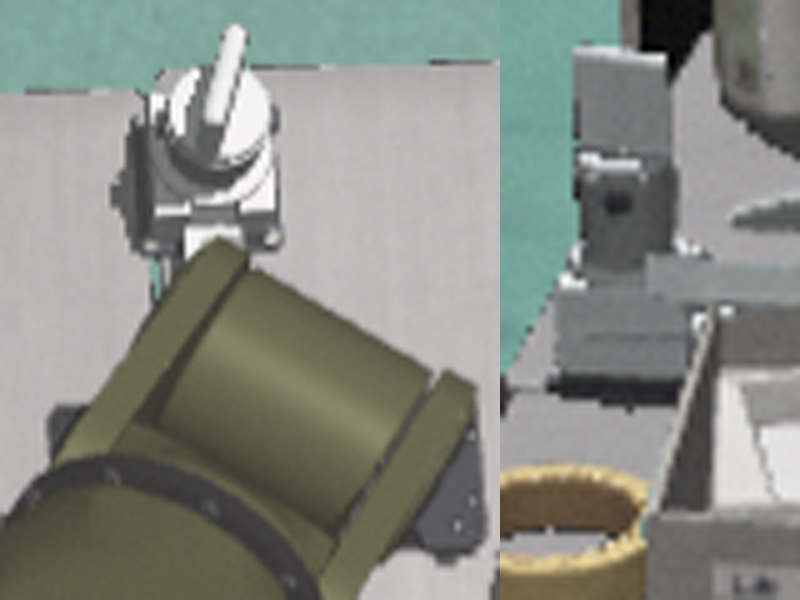

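The top view shows the wedge tip emerging below the stand at about (215,240), in line with the slot. Lowering onto the ledge.

arm_command(plan=[[-1, 0, 0.0006, 0.02, 0], [-1, 0, 0, 0.015, 0], [-1, 0, 0, 0.007, 0], [-1, 0, 0, 0.003, 0], [-1, 0, 0, 0.0015, 0], [-1, 0, 0, 0, 0], [-1, 0, 0, 0, 0]])

```text
clock: 18.75
eef_pos: [363.9, -193.2, 59.5]
eef_rot: [-3.141, 0.0, -3.124]
wrist_force: [0.4, 0.4, -3.2]
finger_gap: 13.9
finger_force: 55.0
```

arm_command(plan=[[-1, 0, 0, 0.001, 0], [-1, 0, 0, 0.001, 0], [-1, 0, 0, 0.001, 0], [-1, 0, 0, 0, 0], [-1, 0, 0, 0, 0]])

```text
clock: 19.38
eef_pos: [363.8, -193.1, 56.2]
eef_rot: [3.142, -0.0, -3.124]
wrist_force: [0.5, -1.1, -3.3]
finger_gap: 13.6
finger_force: 55.0
```

arm_command(plan=[[-1, 0, 0, 0.0005, 0], [-1, 0, 0, 0.0005, 0], [-1, 0, 0, 0, 0], [-1, 0, 0, 0, 0]])

```text
clock: 19.88
eef_pos: [364.1, -193.3, 55.5]
eef_rot: [-3.141, 0.001, -3.124]
wrist_force: [-0.1, 0.5, 1.8]
finger_gap: 13.8
finger_force: 55.0
```

arm_command(plan=[[-1, -0.007, 0, -0.0004, 0], [-1, -0.007, 0, 0, 0], [-1, -0.006, 0, 0, 0], [-1, -0.004, 0, 0, 0], [-1, -0.004, 0, 0, 0], [-1, 0, 0, 0, 0]])

```text
clock: 20.62
eef_pos: [392.1, -192.7, 55.7]
eef_rot: [-3.141, 0.0, -3.124]
wrist_force: [0.6, 0.6, 2.8]
finger_gap: 13.8
finger_force: 55.0
```

arm_command(plan=[[-1, -0.005, 0, 0, 0], [-1, -0.005, 0, 0, 0], [-1, -0.005, 0, 0, 0], [-1, -0.005, 0, 0, 0], [-1, -0.005, 0, 0, 0], [-1, -0.005, 0, 0, 0], [-1, 0, 0, 0, 0]])

```text
clock: 21.5
eef_pos: [422.4, -192.2, 55.8]
eef_rot: [-3.141, 0.001, -3.124]
wrist_force: [1.2, 1.2, 5.1]
finger_gap: 13.8
finger_force: 55.0
```

arm_command(plan=[[-1, -0.003, 0, 0, 0], [-1, -0.003, 0, 0, 0], [-1, -0.003, 0, 0, 0], [-1, -0.003, 0, 0, 0], [-1, -0.003, 0, 0, 0], [-1, 0, 0, 0, 0]])

```text
clock: 22.25
eef_pos: [436.4, -192.0, 55.9]
eef_rot: [-3.142, -0.001, -3.124]
wrist_force: [-6.0, 0.2, 12.1]
finger_gap: 13.7
finger_force: 55.0
```

arm_command(plan=[[-1, -0.003, 0, -0.0002, 0], [-1, -0.003, 0, 0, 0], [-1, -0.003, 0, 0, 0], [-1, -0.003, 0, 0, 0], [-1, 0, 0, 0, 0]])

```text
clock: 22.88
eef_pos: [448.3, -191.7, 56.0]
eef_rot: [3.141, -0.001, -3.124]
wrist_force: [-6.3, -0.7, 10.2]
finger_gap: 13.7
finger_force: 55.0
```

arm_command(plan=[[-1, -0.003, 0, 0, 0], [-1, -0.003, 0, 0, 0], [-1, -0.003, 0, 0, 0], [-1, -0.003, 0, 0, 0], [-1, -0.003, 0, 0, 0], [-1, 0, 0, 0, 0]])

```text
clock: 23.62
eef_pos: [463.6, -191.5, 56.0]
eef_rot: [-3.142, -0.001, -3.124]
wrist_force: [-3.1, 0.3, 7.5]
finger_gap: 13.1
finger_force: 55.0
```

arm_command(plan=[[-1, -0.003, 0, 0, 0], [-1, -0.003, 0, 0, 0], [-1, -0.002, 0, 0, 0], [-1, -0.001, 0, 0, 0], [-1, 0, 0, 0, 0]])

```text
clock: 24.25
eef_pos: [472.5, -191.3, 56.0]
eef_rot: [3.142, -0.001, -3.124]
wrist_force: [-2.8, 0.6, 8.7]
finger_gap: 13.8
finger_force: 55.0
```

```bash
python3 - <<'E'
from h import *
st()
c=cam('side'); P=cloud(c); p=P.reshape(-1,3); m=(abs(p[:,0]-566)<80)&(abs(p[:,1]+190)<45)
for z in range(100,188,3):
    q=p[m&(p[:,2]>=z)&(p[:,2]<z+3)]
    if len(q)>1: print(z,len(q),q[:,0].min().round(1),q[:,0].max().round(1),q[:,1].max().round(1))
cv2.imwrite('pics/side5.png',cv2.resize(c['img'][190:290,240:360],(600,500),interpolation=cv2.INTER_CUBIC))
E
```

```text
clock 24.25
joints [-0.456  0.393  1.778 -0.     0.971 -2.044]
eef_pos [ 472.534 -191.303   55.971]
eef_rot [ 3.142e+00 -1.000e-03 -3.124e+00]
wrist_force [-2.801  0.613  8.737]
moment [ 0.071  0.306 -0.005]
finger_gap 13.807
finger_force 54.988
100 18 539.8 587.2 -158.3
103 10 543.4 577.0 -163.1
106 18 538.7 580.6 -164.8
109 34 538.1 587.5 -161.8
112 24 540.3 580.2 -166.9
115 4 557.4 570.7 -180.6
118 3 552.9 572.8 -177.7
121 4 542.1 568.0 -173.5
124 18 542.8 586.9 -168.1
127 27 541.2 586.8 -169.1
130 11 542.6 585.5 -161.4
133 13 542.6 581.5 -177.4
136 10 553.0 585.3 -182.9
139 11 542.1 582.5 -175.3
142 12 543.7 579.7 -178.5
145 11 544.3 586.0 -172.5
148 13 542.6 583.4 -179.2
151 14 542.9 587.1 -175.6
154 10 542.1 584.4 -179.8
157 14 542.5 588.9 -175.3
160 13 542.1 588.0 -180.7
163 11 544.9 588.1 -177.2
166 12 541.6 588.4 -178.1
169 16 542.9 583.2 -174.1
172 8 548.4 586.8 -181.7
175 20 503.5 587.7 -178.6
178 12 502.7 583.5 -179.6
```

View pics/side5.png

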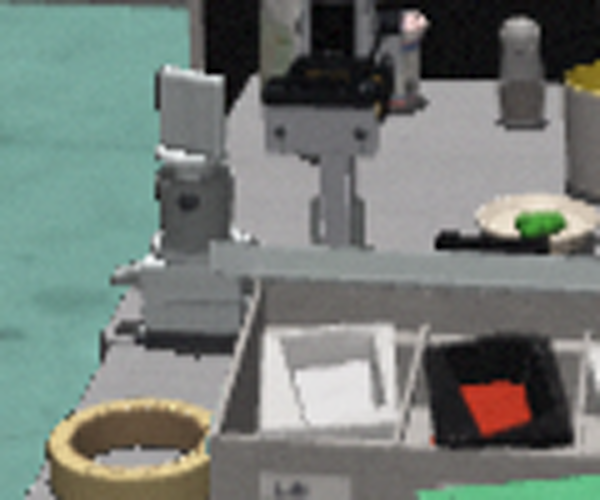

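The paddle is raised about 10 mm, and the wedge tip emerges on the far side at about (118,275). I'll advance a last gentle 2 mm, then release.

arm_command(plan=[[-1, -0.001, 0, 0, 0], [-1, -0.001, 0, 0, 0], [-1, 0, 0, 0, 0]])

```text
clock: 24.68
eef_pos: [474.5, -191.3, 56.0]
eef_rot: [3.142, -0.001, -3.124]
wrist_force: [-2.5, -0.2, 8.3]
finger_gap: 13.9
finger_force: 55.0
```

arm_command(plan=[[-0.3, 0, 0, 0, 0], [-0.3, 0, 0, 0, 0], [-0.3, 0, 0, 0, 0], [-0.3, 0, 0, 0, 0], [-0.3, 0, 0, 0, 0], [-0.3, 0, 0, 0, 0], [-0.3, 0, 0, -0.02, 0], [-0.3, 0, 0, -0.04, 0], [-0.3, 0, 0, -0.05, 0], [-0.3, 0.03, 0, -0.04, 0], [-0.3, 0.03, 0, 0, 0], [-0.3, 0.03, 0, 0, 0], [-0.3, 0, 0, 0, 0], [-0.3, 0, 0, 0, 0]])

```text
clock: 26.42
eef_pos: [385.2, -192.9, 206.0]
eef_rot: [-3.141, 0.001, -3.125]
wrist_force: [0.6, -0.0, 0.4]
finger_gap: 32.9
finger_force: 0.0
```

```bash
python3 - <<'E'
from h import *
st()
c=cam('side'); d=cam('top')
a=cv2.resize(c['img'][200:290,240:330],(400,400),interpolation=cv2.INTER_CUBIC)
b=cv2.resize(d['img'][140:230,320:410],(400,400),interpolation=cv2.INTER_CUBIC)
cv2.imwrite('pics/fin.png',np.hstack([a,b]))
for n,e in(('side',c),('top',d)):
    p=cloud(e).reshape(-1,3); m=(abs(p[:,0]-566)<60)&(abs(p[:,1]+190)<45)
    q=p[m&(p[:,2]>130)&(p[:,2]<190)]; print(n,np.percentile(q[:,2],[50,90,99]).round(1),q[q[:,2]>170].mean(0).round(1))
    q=p[(p[:,0]>610)&(p[:,0]<660)&(abs(p[:,1]+190)<20)&(p[:,2]>25)&(p[:,2]<50)]; print(len(q), q.max(0) if len(q) else '')
E
```

```text
clock 26.425
joints [-0.549  0.03   1.835  0.     1.277 -2.137]
eef_pos [ 385.23  -192.902  206.046]
eef_rot [-3.141e+00  1.000e-03 -3.125e+00]
wrist_force [ 0.596 -0.048  0.428]
moment [ 0.033 -0.02   0.018]
finger_gap 32.872
finger_force 0.0
side [157.1 176.3 179.1] [ 565.  -188.8  175.5]
14 [ 621.53574359 -179.40979305   44.27231682]
top [175.8 179.3 181.6] [ 570.8 -194.3  176.4]
13 [ 626.16370712 -181.25441157   41.05625056]
```

View pics/fin.png

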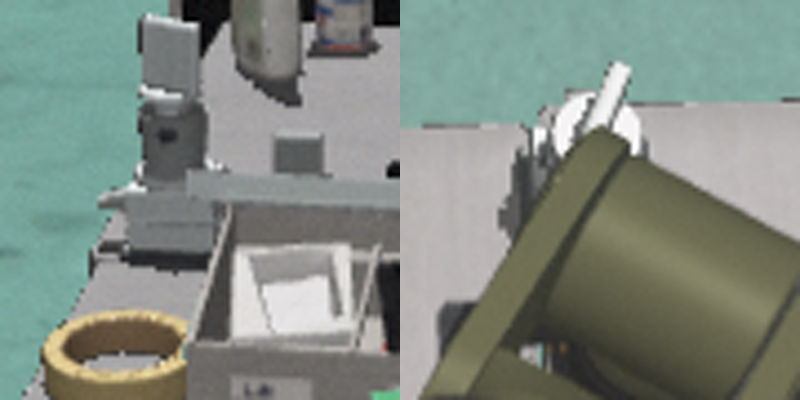

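The final picture shows the paddle raised on the wedge at about (165,60), the wedge through the slot with its tip at (105,200) and its grip free at (298,152), and the tape in place. Handing in.

```bash
python3 -c "
from cell import ticket
print(ticket.sign_off())"
```

```text
the job is handed in; nothing more can be done
None
```

I seated the paddle home and let go, then drove the wedge through the slot. It lifted the paddle about 10 mm out of the jaws, and the paddle now stands on it with the arm clear. The dish and tape were not touched, and I handed the job in at about 26.5 s; no verdict was returned.

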